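# Dial the code of the sample lock box and open it

### The job

Open the steel lock box on the worktop: roll its three digit dials so that they read 4, 7, 2 from left to right at the index lines, slide the bolt's knob fully to the right, then swing the lid up by its handle until it stands wide open (60 degrees or more) and let go. Roll the dials with a light touch (pressing on one with more than 15 N strains its spring mount), and leave the things round the box where they are.

Things in the scene. Friction and masses are not known exactly. Their poses are not given: they have to be found in the camera images.
- lock_box: grey steel lock box screwed to the worktop, 235 (x) x 248 (y) mm. Origin on the worktop; x points from its front (x = -125 mm) to its hinge side (+110), y to its left seen from the front. Front part to x = -48: console, top 60 mm high, with dials and knob in a row along y at x = -90; index lines beside each dial. Behind: box, 84 mm high, lid from x = -53.
- dial_1: digit dial 1 (left), seen from the front: black knurled wheel, 44 mm diameter, 18 mm wide, white digits, axis level along the box's y. Origin: on the axis, mid width; its top, 22 mm above, stands 12 mm proud of the console. It is sprung: it yields above 4 N, 1 mm per 4 N more. Roll it with a fingertip pressed on its top at 6 to 10 N, stroking along the box's x. Box frame: y = +76 mm.
- dial_2: digit dial 2 (middle), seen from the front: black knurled wheel, 44 mm diameter, 18 mm wide, white digits, axis level along the box's y. Origin: on the axis, mid width; its top, 22 mm above, stands 12 mm proud of the console. It is sprung: it yields above 4 N, 1 mm per 4 N more. Roll it with a fingertip pressed on its top at 6 to 10 N, stroking along the box's x. Box frame: y = +40 mm.
- dial_3: digit dial 3 (right), seen from the front: black knurled wheel, 44 mm diameter, 18 mm wide, white digits, axis level along the box's y. Origin: on the axis, mid width; its top, 22 mm above, stands 12 mm proud of the console. It is sprung: it yields above 4 N, 1 mm per 4 N more. Roll it with a fingertip pressed on its top at 6 to 10 N, stroking along the box's x. Box frame: y = +4 mm.
- wheel_1 (a joint): angle of dial 1 (rad), unwrapped: digit n is uppermost, on the index line, at 0.6283 n plus any whole turns (6.283). Grows as the uppermost rim moves to the box's +x (away from its front). A sprung ball clicks it into the nearest digit when let go; rolling past a click takes about 5 N at the rim. Starts one to four digits above the code digit.
- wheel_2 (a joint): angle of dial 2 (rad), unwrapped: digit n is uppermost, on the index line, at 0.6283 n plus any whole turns (6.283). Grows as the uppermost rim moves to the box's +x (away from its front). A sprung ball clicks it into the nearest digit when let go; rolling past a click takes about 5 N at the rim. Starts one to four digits below the code digit.
- wheel_3 (a joint): angle of dial 3 (rad), unwrapped: digit n is uppermost, on the index line, at 0.6283 n plus any whole turns (6.283). Grows as the uppermost rim moves to the box's +x (away from its front). A sprung ball clicks it into the nearest digit when let go; rolling past a click takes about 5 N at the rim. Starts one to four digits above the code digit.
- bolt_knob (a point): middle of the bolt's knob, a ribbed steel block on the console right of the dials (box frame: y = -55 mm when shut): 16 mm in x, 18 mm in y, 19 mm tall, its top 22 mm above the console. Moves with the bolt.
- bolt (a joint): travel of the bolt (m): 0 shut, 0.014 fully open, towards the box's -y (to the right seen from the front), against about 3 N of friction; stays where left. Unless all dials show their code digits its fins stop on the dials' sleeves after about 2 mm; once open, it locks the dials.
- lid_handle (a point): middle of the lid's fixed bar handle: round steel bar 10 mm thick, along the box's y, 96 mm long between its posts, its centre 36 mm above the lid. Moves with the lid.
- lid_hinge (a point): middle of the lid's hinge axis, 80 mm above the worktop; the axis runs along the box's y. With the lid shut the handle's centre is 135 mm in front of it (box -x) and 39.5 mm higher.
- lid (a joint): opening angle of the lid (rad): 0 shut, at most 1.7; the handle rises and swings back to the box's +x. Its stiff hinge holds it where left; lifting takes about 8 N at the handle. A hook on the lid is caught by the bolt unless that is open.
- run_book: bystander: red spiral notebook, 210 x 152 x 15 mm
- bench_timer: bystander: small white countdown timer, 56 x 65 x 60 mm
- tape_roll: bystander: roll of tape lying flat, 96 mm across, 25 mm tall
- near_bottle: bystander: lidded sample bottle, 56 mm across, 97 mm tall, standing close to the box's right side
- marker: bystander: black marker pen, 133 mm long, lying close to the box's left side

How it is judged:
By the outcome, as a careful person would: the job done as asked, in the order asked, and still so for the second after the job is handed in, with the robot touching nothing.
It also fails if it takes over 72 s, if anything falls off the work surface, if the arm or the gripper's body presses on something with over 40 N, if the wrist force passes 120 N, or if a joint passes its speed limit or range.

### The arm

A 6-joint arm with a two-finger parallel gripper is mounted at the origin on a cart in front of the work surface, level with it; the furniture and walls round the work are solid. World frame = base frame: x ahead of the robot, y to its left, z up, the work surface at z = 0. Lengths are in m, angles in rad, forces in N, time in s.
With the tool pointing down it reaches from about 0.35 to 0.975 m from the base axis. Payload 7.1 kg.
Tool frame: the origin (TCP) lies midway between the tips of the shut fingers; the grasp point (between the pads) lies 19 mm behind it; z points along the fingers, y is the line along which they close (so a half turn about z gives the same grasp; the last joint's range is limited). The gripper opens to 88 mm and grips with 3 to 60 N. Pads are 20 mm wide; open, the fingers measure 115 mm over their backs; the gripper's body (75 mm by 178 mm) begins 61 mm behind the grasp point.
Start: joints at [1.107, 0.423, 1.63, -0, 1.089, -0.019], TCP at [0.269, 0.564, 0.223] pointing down, gripper open.
Joint ranges: [-3, 3], [-0.9, 2.11], [0.09, 2.58], [-1.31, 4.45], [0.11, 2.69], [-2.54, 2.54]. Speed limits (rad/s): [2.39, 2.39, 3.01, 3.14, 3.14, 3.14].

### API

Orientations are given as a unit quaternion [w, x, y, z].
In Python, from station import move_pose, movel, movej, command_gripper, wait, inverse_kinematics, read_camera, camera_info, MotionError, job_done, get_time, get_joint_pos, get_qvel, get_effort, get_tcp_pos, get_ee_rot, get_ft_force, get_ft_torque, get_grip_width, get_finger_force gives the robot as it stands. Calls block until the motion is done:
- move_pose(position, orientation): joint-space move of the TCP to a pose.
- movel(position, frame=None, v=0.15, until_force=None): straight line of the TCP; frame=None keeps the orientation; v is the mean speed in m/s. With until_force (N) it stops when the force on the tool has changed by that much, and returns True; else False.
- movej(angles): joint-space move.
- command_gripper(opening): opening from 0.0 (shut) to 1.0 (fully open); the grip force is fixed at half the most; returns when the fingers have stopped.
- wait(seconds).
- inverse_kinematics(position, orientation): joint angles nearest the present ones, or None.
- read_camera(name): name is "side" or "top"; returns the picture (384x512x3 uint8, red, green, blue); there is no depth.
- camera_info(name): a dict with "intrinsics" (3x3 intrinsics, pixels), "dist" ([k1, k2, p1, p2, k3] as OpenCV has them; the pictures are not rectified), "T" (4x4, takes a point from camera to world coordinates). Camera axes: x right, y up, looking along -z (the intrinsics and any distortion apply to the point x, -y, -z); pixel columns grow to the right and rows downward; lengths in m; the calibration is good to about 2 mm. A picture is of the moment at which its call begins. camera_info takes no time and is no camera call.
A pose or a line that the arm cannot do raises MotionError and nothing moves.
- job_done(): hands the job in; it is judged then, once.
Readings, each from a call of its own:
- get_time(): time.
- get_joint_pos(): joint angles.
- get_qvel(): joint speeds.
- get_effort(): joint torques, N m.
- get_tcp_pos(): TCP position.
- get_ee_rot(): TCP orientation.
- get_ft_force(): force on the tool from outside, world axes, zero at the start.
- get_ft_torque(): the same for the moment, N m.
- get_grip_width(): opening from 0.0 (shut) to 1.0 (fully open).
- get_finger_force(): force on a finger pad.
Only numpy, scipy, OpenCV 4.12 (cv2) and the standard library are available. Lean on these libraries where they do the work, as an engineer would, in place of code of your own. Each camera call takes 0.05 s, during which the arm holds its last target. There are 200 camera calls.

## Working session

There is one attempt and no reset: what is moved stays moved. The work goes in short steps, each a Python script; the robot and the scene stay as the last script left them, time stands still between calls to the robot, and variables do not carry over. Pictures are saved under pics/ and viewed, at most 12 in all, crops included, and the job is handed in when it is done.

```bash
ls; mkdir -p pics; python3 - <<'E'
from station import *
import cv2, numpy as np
for n in("top","side"):
    im=read_camera(n); cv2.imwrite(f"pics/{n}0.png",im[:,:,::-1])
    i=camera_info(n); print(n,np.round(i["intrinsics"],1).tolist(),i["dist"],np.round(i["T"],3).tolist())
print(get_time(),get_ee_rot())
E
```

```text
pics
top [[383.2, 0.0, 250.7], [0.0, 383.2, 185.4], [0.0, 0.0, 1.0]] [0.0237034 0.        0.        0.        0.       ] [[0.011, 0.982, -0.189, 0.33], [-1.0, 0.011, 0.004, 0.012], [0.006, 0.189, 0.982, 1.269], [0.0, 0.0, 0.0, 1.0]]
side [[457.1, 0.0, 260.1], [0.0, 457.1, 197.3], [0.0, 0.0, 1.0]] [0.05629238 0.         0.         0.         0.        ] [[-0.992, 0.09, -0.085, 0.454], [-0.124, -0.657, 0.744, 1.034], [0.011, 0.749, 0.663, 0.996], [0.0, 0.0, 0.0, 1.0]]
0.1 [-1.68650420e-04  2.20569594e-01  9.75371014e-01 -6.41482155e-04]
```

View pics/top0.png

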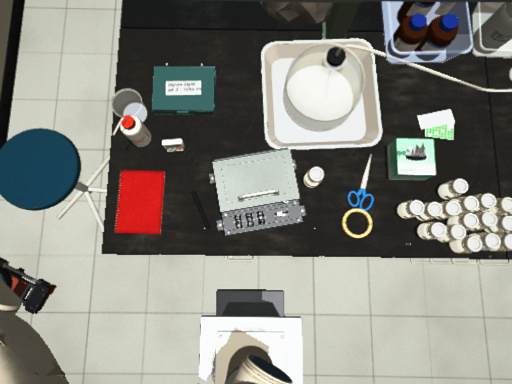

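View pics/side0.png

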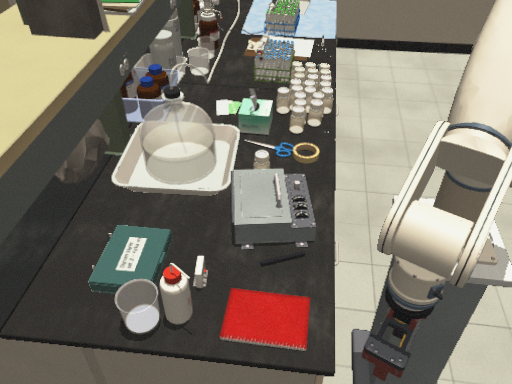

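```bash
python3 - <<'E'
import cv2, numpy as np
a=cv2.imread("pics/top0.png")[140:240,200:330]; b=cv2.imread("pics/side0.png")[155:255,220:325]
a=cv2.resize(a,None,fx=6,fy=6,interpolation=cv2.INTER_CUBIC);b=cv2.resize(b,None,fx=6,fy=6,interpolation=cv2.INTER_CUBIC)
cv2.imwrite("pics/tc.png",a);cv2.imwrite("pics/sc.png",b)
E
```

```text
(no output)
```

View pics/tc.png

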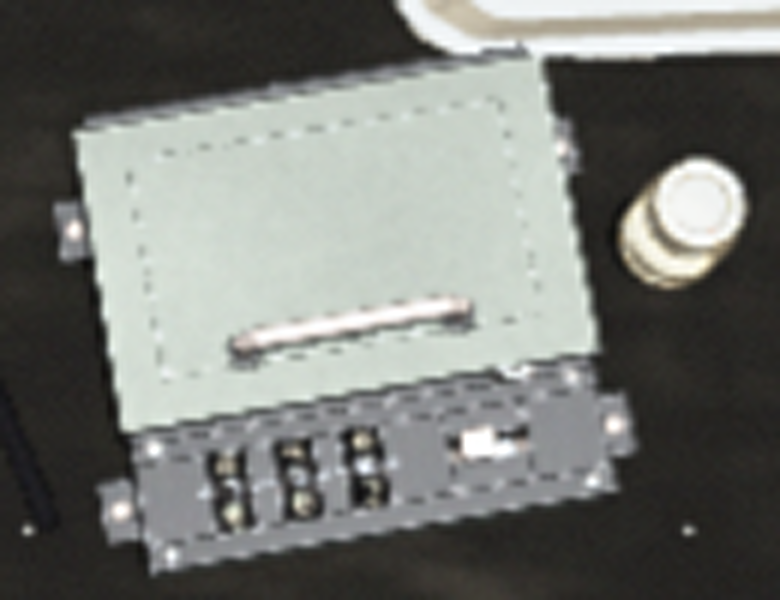

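View pics/sc.png

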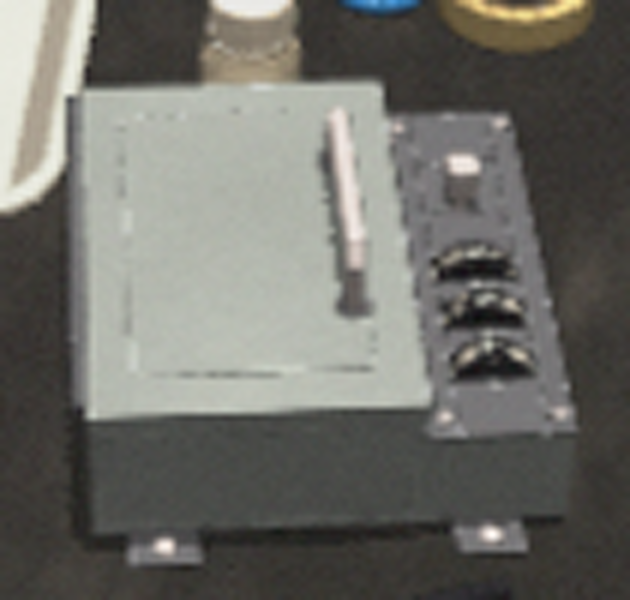

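```bash
cat > h.py <<'E'
from station import *
import cv2, numpy as np
def ray(cam,px,z):
    i=camera_info(cam); T=np.array(i["T"]); K=np.array(i["intrinsics"]); 
    u=cv2.undistortPoints(np.array(px,float).reshape(-1,1,2),K,np.array(i["dist"])).reshape(-1,2)
    d=np.c_[u[:,0],-u[:,1],-np.ones(len(u))]@T[:3,:3].T; c=T[:3,3]
    return c+d*((z-c[2])/d[:,2])[:,None]
def proj(cam,P):
    i=camera_info(cam); T=np.linalg.inv(i["T"]); p=np.atleast_2d(P)@T[:3,:3].T+T[:3,3]
    p=p*[1,-1,-1]; return cv2.projectPoints(p,np.zeros(3),np.zeros(3),np.array(i["intrinsics"]),np.array(i["dist"]))[0].reshape(-1,2)
def avg(cam,n): return np.mean([read_camera(cam).astype(float) for _ in range(n)],0)
E
python3 - <<'E'
from h import *
t=avg("top",10); s=avg("side",10); np.save("t.npy",t); np.save("s.npy",s)
roi=np.zeros((384,512),np.uint8); roi[140:225,205:303]=1
g=t.mean(2); m=((g>140)&(roi>0)).astype(np.uint8)
# drop the tray (upper edge): keep only greenish grey
m&=(t[:,:,1]>=t[:,:,0]).astype(np.uint8)
m=cv2.morphologyEx(m,cv2.MORPH_OPEN,np.ones((3,3)))
c=max(cv2.findContours(m,0,1)[0],key=cv2.contourArea)
print("bb",cv2.boundingRect(c))
W=ray("top",c.reshape(-1,2),.084)[:,:2]
r=cv2.minAreaRect((W*1000).astype(np.float32)); print(r); print(cv2.boxPoints(r).tolist())
q=ray("top",[[200+230/6,140+345/6],[200+470/6,140+300/6]],.1195); print("handle",q)
print("knob",ray("top",[[200+478/6,140+442/6]],.082))
print("dials",ray("top",[[200+232/6,140+488/6],[200+298/6,140+478/6],[200+364/6,140+466/6]],.081))
def up(im,x,y,w,h,k): return cv2.resize(np.clip(im[y:y+h,x:x+w],0,255).astype(np.uint8),None,fx=k,fy=k,interpolation=cv2.INTER_CUBIC)[:,:,::-1]
A=up(t,233,209,34,20,22); B=up(s,290,193,22,28,20)
cv2.imwrite("pics/A.png",A);cv2.imwrite("pics/B.png",B)
E
```

```text
bb (213, 146, 90, 66)
((581.6412353515625, -27.380935668945312), (177.05320739746094, 293.3631896972656), 10.853143692016602)
[[467.0791015625, 100.00808715820312], [522.317138671875, -188.10772705078125], [696.203369140625, -154.76995849609375], [640.96533203125, 133.34585571289062]]
handle [[ 0.51350917  0.04449733  0.1195    ]
 [ 0.53804535 -0.07699035  0.1195    ]]
knob [[ 0.47009729 -0.08378999  0.082     ]]
dials [[ 0.44492575  0.04331253  0.081     ]
 [ 0.45047166  0.00928607  0.081     ]
 [ 0.45706986 -0.02480352  0.081     ]]
```

View pics/A.png

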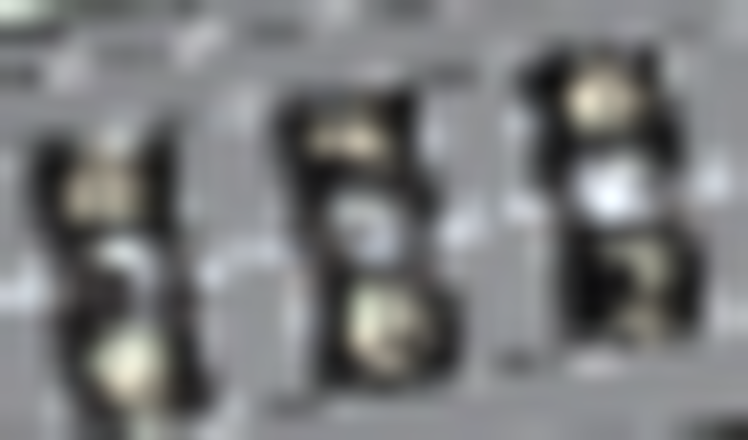

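View pics/B.png

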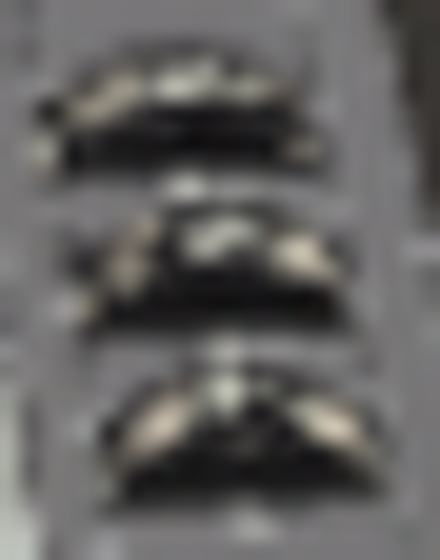

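Reading the crops, the front/middle/rear digits are: dial 1 is 8/7/6 (middle at about px 238,221 in the top picture), dial 2 is 6/5/4 (249,219), and dial 3 is 7/6/5 (261,217). So the plan is dial 1 down 3, dial 2 up 2, dial 3 down 4. First I'll cross-check the pose from both views.

```bash
python3 - <<'E'
from h import *
t=np.load("t.npy"); s=np.load("s.npy")
def blob(im,x0,y0,x1,y1,f):
    m=np.zeros(im.shape[:2],np.uint8); m[y0:y1,x0:x1]=f(im[y0:y1,x0:x1])
    c=max(cv2.findContours(m,0,1)[0],key=cv2.contourArea).reshape(-1,2); ys,xs=np.nonzero(cv2.drawContours(np.zeros_like(m),[c.reshape(-1,1,2)],-1,1,-1))
    return [xs.mean(),ys.mean()],(c.min(0),c.max(0))
pink=lambda a:((a[...,0]>a[...,1]+4)&(a.mean(2)>150)).astype(np.uint8)
br=lambda a:(a.mean(2)>200).astype(np.uint8)
for cam,im,hr,kr in(("top",t,(236,186,282,202),(273,209,290,219)),("side",s,(272,170,284,202),(293,179,301,186))):
    for nm,r,f,z in(("handle",hr,pink,.1235),("knob",kr,br,.082)):
        c,b=blob(im,*r,f); print(cam,nm,np.round(c,1),b,ray(cam,[c],z)[0].round(4))
# lid front edge / box front-edge check
R=np.array([[.981,-.194],[.194,.981]]);O=np.array([.5472,-.0124])
for nm,p in(("dial1",(-.09,.076,.082)),("knob",(-.09,-.055,.082)),("lidFL",(-.053,.124,.084)),("lidFR",(-.053,-.124,.084)),("conFL",(-.125,.124,.06)),("conFR",(-.125,-.124,.06))):
    P=np.r_[R@p[:2]+O,p[2]]; print(nm,proj("top",P).round(1),proj("side",P).round(1))
E
```

```text
top handle [258.2 193.6] (array([239, 189], dtype=int32), array([277, 197], dtype=int32)) [ 0.5256 -0.0157  0.1235]
top knob [280.4 213.6] (array([277, 211], dtype=int32), array([285, 215], dtype=int32)) [ 0.4704 -0.0859  0.082 ]
side handle [277.5 185.9] (array([274, 173], dtype=int32), array([280, 199], dtype=int32)) [ 0.5216 -0.0046  0.1235]
side knob [296.8 181.9] (array([295, 181], dtype=int32), array([299, 183], dtype=int32)) [ 0.4666 -0.0816  0.082 ]
dial1 [[238.2 221.5]] [[301.7 209.8]]
knob [[279.7 213.8]] [[295.9 181.4]]
lidFL [[220.8 212.6]] [[291.2 221.3]]
lidFR [[299.  198.2]] [[281.9 167.8]]
conFL [[225.3 236. ]] [[315.5 226.2]]
conFR [[302.8 221.5]] [[303.3 172.8]]
```

```bash
cat >> h.py <<'E'
yaw=np.arctan2(.194,.981); R=np.array([[np.cos(yaw),-np.sin(yaw)],[np.sin(yaw),np.cos(yaw)]]); O=np.array([.5462,-.0122])
f=(yaw+np.pi/2)/2; Q=[0,np.cos(f),np.sin(f),0]
def W(x,y,z): return np.r_[R@[x,y]+O,z]
def box(): p=get_tcp_pos(); return R.T@(np.array(p[:2])-O),p[2]
def fb(): F=np.array(get_ft_force()); return np.round(np.r_[R.T@F[:2],F[2]],1)
def stroke(y,zt,d,press=.0013,h=.007):
    """one digit: d=+1 rolls up (rim to +x), -1 down; zt = contact height"""
    movel(W(-.09-d*h,y,zt+.004),v=.15); movel(W(-.09-d*h,y,zt-press),v=.03); a=fb()
    movel(W(-.09,y,zt-press),v=.04); b=fb(); movel(W(-.09+d*h,y,zt-press),v=.04); c=fb()
    movel(W(-.09+d*h,y,zt+.004),v=.08); print(a,b,c,round(get_time(),1))
E
python3 - <<'E'
from h import *
command_gripper(0)
move_pose(W(-.083,.076,.12),Q); movel(W(-.083,.076,.089),v=.15)
print(fb(),get_time(),get_tcp_pos()-W(-.083,.076,.089))
print(movel(W(-.083,.076,.077),v=.015,until_force=2.5)); zt=box()[1]; print(zt,fb())
stroke(.076,zt,-1)
im=read_camera("top"); cv2.imwrite("pics/d1.png",cv2.resize(im[205:232,228:275],None,fx=12,fy=12,interpolation=cv2.INTER_CUBIC)[:,:,::-1])
E
```

```text
[ 1.1 -0.3 -0.5] 4.8083 [-0.00038646  0.00044241 -0.0002581 ]
False
0.07700006658840783 [-1.  -0.6 -0.8]
[-0.2  0.1  0.6] [-0.4 -0.2  0.1] [ 0.2 -0.5  0. ] 7.2
```

```bash
python3 - <<'E'
from h import *
print(get_grip_width(),box(),get_ee_rot(),Q)
a=read_camera("top");b=read_camera("side")
u=lambda im,k:cv2.resize(im,None,fx=k,fy=k,interpolation=cv2.INTER_CUBIC)[:,:,::-1]
c=u(a[140:240,210:310],4);d=u(b[130:230,240:340],4);cv2.imwrite("pics/n.png",np.hstack([c,d]))
E
```

```text
0.010676246990561258 (array([-0.09663004,  0.07595705]), np.float64(0.081288824710438)) [3.09734561e-04 6.34808903e-01 7.72669062e-01 2.86921591e-04] [0, np.float64(0.6348226953249803), np.float64(0.7726578450390104), 0]
```

View pics/n.png

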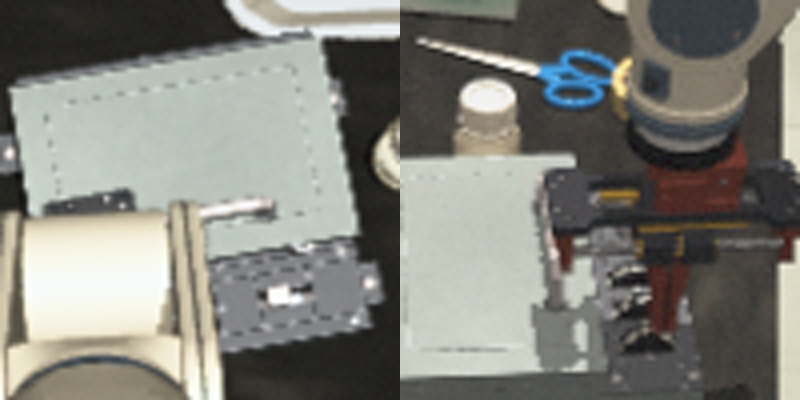

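The picture shows the shut fingertips above dial 1 (side view about px 305,212) without touching it. The dial tops are at z = 0.072 (console 60 mm + 12 mm), not the 0.082 I used, so I'll go lower.

```bash
python3 - <<'E'
from h import *
movel(W(-.083,.076,.077),v=.1)
print(movel(W(-.083,.076,.067),v=.01,until_force=2.5)); zt=box()[1]; print(zt,fb())
stroke(.076,zt,-1)
u=lambda im,k:cv2.resize(im,None,fx=k,fy=k,interpolation=cv2.INTER_CUBIC)[:,:,::-1]
movel(W(-.083,.076,.08))
E
```

```text
True
0.07108032860943732 [0.2 0.2 4.1]
[-0.8  1.4  8.5] [ 3.5 -0.4  7.1] [ 2.6 -0.7  6. ] 9.8
```

```bash
python3 - <<'E'
from h import *
y=.076;zt=.0711;p=.0019
a=get_time()
movel(W(-.083,y,zt+.003)); movel(W(-.083,y,zt-p),v=.03); print(fb(),box())
for i in range(1,8):
    movel(W(-.083-.002*i,y,zt-p),v=.03); print(i,fb(),box()[0].round(4),round(box()[1],4))
print(get_time()-a)
movel(W(-.097,y,zt+.004),v=.08);movel(W(-.097,y,.1),v=.2); 
movel(W(-.13,.1,.25),v=.3)
move_pose(W(-.1,.25,.25),Q)
print(get_time())
t=avg("top",6);s=avg("side",6);np.save("t1.npy",t);np.save("s1.npy",s)
def up(im,x,y,w,h,k): return cv2.resize(np.clip(im[y:y+h,x:x+w],0,255).astype(np.uint8),None,fx=k,fy=k,interpolation=cv2.INTER_CUBIC)[:,:,::-1]
t0=np.load("t.npy");s0=np.load("s.npy")
A=np.vstack([up(t0,233,209,34,20,15),up(t,233,209,34,20,15)]);B=np.vstack([up(s0,290,193,22,20,15),up(s,290,193,22,20,15)])
cv2.imwrite("pics/C.png",np.hstack([A[:,:510],B[:,:285]]))
E
```

```text
[-2.2  0.2  9.6] (array([-0.08284903,  0.07600334]), np.float64(0.0694389235825369))
1 [1.  0.7 8.8] [-0.0834  0.0759] 0.0699
2 [3.4 2.2 7.6] [-0.0842  0.0758] 0.0702
3 [3.3 1.3 8.3] [-0.0858  0.0757] 0.0703
4 [ 1.5 -0.4 10.6] [-0.0891  0.0758] 0.07
5 [-2.4 -0.7 10.2] [-0.0927  0.0759] 0.0696
6 [-4.8 -1.3  8.8] [-0.0965  0.076 ] 0.0692
7 [-2.3 -0.1  8.4] [-0.0973  0.0759] 0.0694
2.3165999999999993
14.2083
```

View pics/C.png

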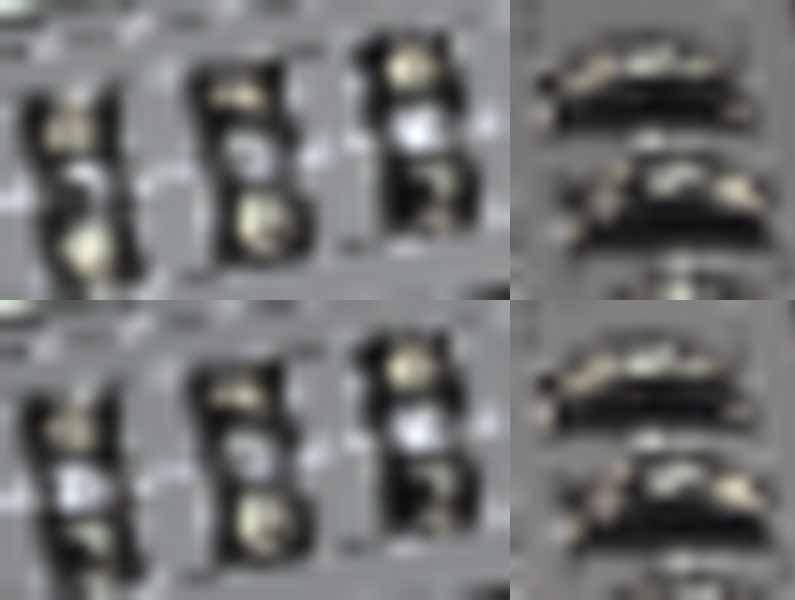

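Dial 1 now shows 7/6/5 (middle at about px 238,241 in the crop's lower panel). The light first stroke slipped and the second gave one clean click with a clear force signature. I'll use that signature to count clicks.

```bash
cat >> h.py <<'E'
def roll(y,d,n,z=.0692,h=.007):
    k=0
    for att in range(n+2):
        if k==n: break
        x0=-.09-d*h
        movel(W(x0,y,.076),v=.25); movel(W(x0,y,.073),v=.1); movel(W(x0,y,z),v=.04); N=fb()[2]
        if abs(N-9.5)>1: z-=np.clip((9.5-N)/4000,-.001,.001); movel(W(x0,y,z),v=.03)
        L=[]
        for i in range(1,6):
            movel(W(x0+d*.0028*i,y,z),v=.035); F=fb(); L.append((round(-d*F[0],1),F[2]))
        ok=min(a for a,_ in L[2:])<-1.2; k+=ok
        movel(W(x0+d*.014,y,.075),v=.1)
        print(y,N,round(z,4),[(float(a),float(b)) for a,b in L],ok,round(get_time(),1))
    movel(W(-.09,y,.085),v=.2); return k
E
python3 - <<'E'
from h import *
move_pose(W(-.083,.076,.1),Q)
print(roll(.076,-1,2))
E
```

```text
0.076 7.9 0.0688 [(2.4, 7.9), (3.7, 8.1), (-0.5, 9.6), (-4.2, 10.0), (-2.7, 8.4)] True 18.2
0.076 11.7 0.0694 [(1.9, 8.9), (4.7, 7.6), (2.0, 9.3), (-2.7, 9.3), (-3.6, 7.4)] True 20.7
2
```

```bash
python3 - <<'E'
from h import *
print(roll(.040,1,2)); print(roll(.004,-1,4))
movel(W(-.13,.03,.25),v=.4)
move_pose(W(-.1,.22,.25),Q)
t=avg("top",3);s=avg("side",3);print(get_time())
def up(im,x,y,w,h,k): return cv2.resize(np.clip(im[y:y+h,x:x+w],0,255).astype(np.uint8),None,fx=k,fy=k,interpolation=cv2.INTER_CUBIC)[:,:,::-1]
t0=np.load("t1.npy")
cv2.imwrite("pics/D.png",np.hstack([np.vstack([up(t0,233,209,34,20,15),up(t,233,209,34,20,15)]),up(s,290,193,19,40,15)]))
E
```

```text
0.04 9.5 0.0692 [(5.9, 9.8), (1.8, 10.5), (-4.0, 8.9), (-3.4, 7.4), (0.4, 8.5)] True 23.3
0.04 8.4 0.0689 [(5.5, 10.5), (2.1, 12.0), (-3.3, 10.6), (-2.9, 8.1), (0.7, 9.7)] True 25.8
2
0.004 9.0 0.0692 [(2.5, 8.5), (3.7, 8.0), (3.5, 8.2), (-1.6, 8.8), (-6.2, 7.4)] True 28.3
0.004 9.6 0.0692 [(2.7, 8.5), (4.9, 7.5), (2.7, 8.2), (-1.7, 9.7), (-4.4, 8.2)] True 30.6
0.004 9.2 0.0692 [(2.4, 7.5), (4.7, 7.7), (3.1, 8.3), (-1.4, 9.5), (-4.7, 7.8)] True 32.8
0.004 9.4 0.0692 [(1.4, 7.7), (4.2, 7.4), (3.6, 8.7), (-1.4, 9.2), (-4.2, 7.3)] True 35.1
4
37.0083
```

View pics/D.png

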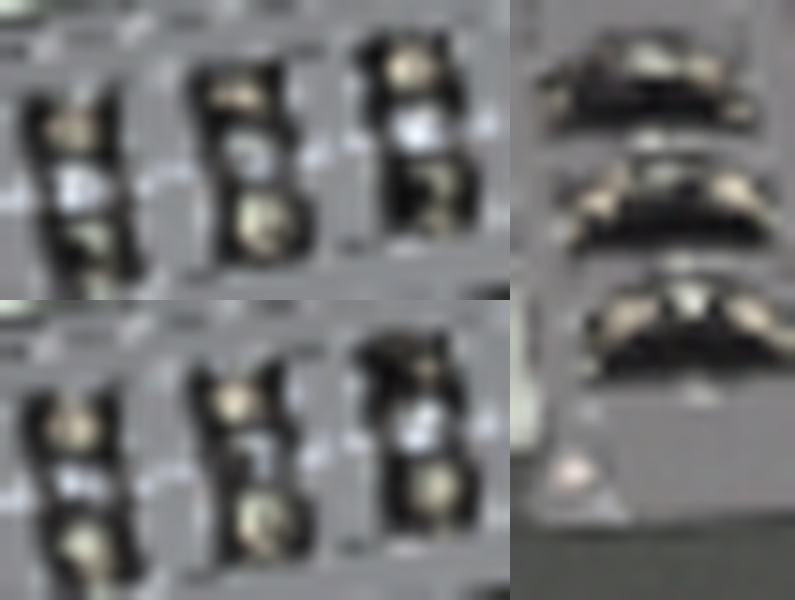

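The dials now look like 4, 7, 2 (middles at about 5/4/3, 8/7/6 and 3/2/1). Next is the bolt.

```bash
python3 - <<'E'
from h import *
move_pose(W(-.09,-.026,.13),Q); movel(W(-.09,-.028,.09),v=.2); movel(W(-.09,-.028,.067),v=.08,until_force=6)
print(box(),fb())
print(movel(W(-.09,-.064,.067),v=.03,until_force=14)); print(box(),fb(),get_time())
E
```

```text
(array([-0.08979484, -0.02794194]), np.float64(0.06737016351811044)) [ 0.2  0.5 -1.3]
True
(array([-0.09016791, -0.04961637]), np.float64(0.06693162665841754)) [2.1 5.9 3.6] 39.6333
```

```bash
python3 - <<'E'
from h import *
print(movel(W(-.09,-.064,.067),v=.03,until_force=18)); print(box(),fb(),get_time())
movel(W(-.09,-.040,.067),v=.1); movel(W(-.09,-.040,.17),v=.25)
command_gripper(.5)
H=np.array([.5248,-.0160]); np.save("H.npy",H)
movel(np.r_[H,.17],v=.25); 
print(movel(np.r_[H,.1005],v=.15,until_force=12),fb(),box())
command_gripper(0); print(get_grip_width(),get_finger_force(),fb(),box(),get_time())
E
```

```text
True
(array([-0.09025041, -0.04958708]), np.float64(0.06682719930836901)) [0.6 4.  3.4] 39.875
False [0.5 0.9 0.4] (array([-2.19346595e-02,  3.15574504e-05]), np.float64(0.10080275547563324))
0.10293952594412778 29.997929334640503 [ 0.9 -0.1  2.5] (array([-0.02121937,  0.0003885 ]), np.float64(0.10081753409151442)) 43.2333
```

```bash
python3 - <<'E'
from h import *
b,z=box(); hx,hz=b[0]+.135,z-.0395
r=np.hypot(.135,.0395); a0=np.arctan2(.0395,-.135)
for th in list(range(4,80,8))+[80]:
    a=a0-np.radians(th); movel(W(hx+r*np.cos(a),b[1],hz+r*np.sin(a)),v=.09)
    F=fb(); print(th,F,box()[0].round(3),round(get_time(),1))
    if np.abs(F).max()>40: break
E
```

```text
4 [-0.2 -0.3  0.3] [-0.018  0.   ] 43.5
12 [-2.3 -1.8  1.6] [-0.01  0.  ] 43.9
20 [-4.4 -2.4  4.3] [-0.  0.] 44.2
28 [-7.9 -3.5  8.1] [0.011 0.   ] 44.6
36 [-12.6  -3.8  12.2] [0.025 0.   ] 45.0
44 [-15.1  -3.1  19.4] [ 0.041 -0.   ] 45.3
52 [-9.5 -3.2 16.2] [ 0.061 -0.   ] 45.7
60 [-5.1 -4.3 12.8] [ 0.081 -0.001] 46.1
68 [-1.4 -3.7  9.1] [ 0.101 -0.001] 46.4
76 [-0.2 -5.1  5.5] [ 0.121 -0.001] 46.8
80 [ 0.5 -5.9  3.4] [ 0.13  -0.001] 47.1
```

```bash
python3 - <<'E'
from h import *
print(get_grip_width(),get_finger_force())
a=read_camera("top");b=read_camera("side")
u=lambda im:cv2.resize(im,None,fx=3.3,fy=3.3,interpolation=cv2.INTER_CUBIC)[:,:,::-1]
cv2.imwrite("pics/E.png",np.hstack([u(a[120:250,205:325]),u(b[100:230,215:335])]))
E
```

```text
0.10710296964350723 29.994590878486633
```

View pics/E.png

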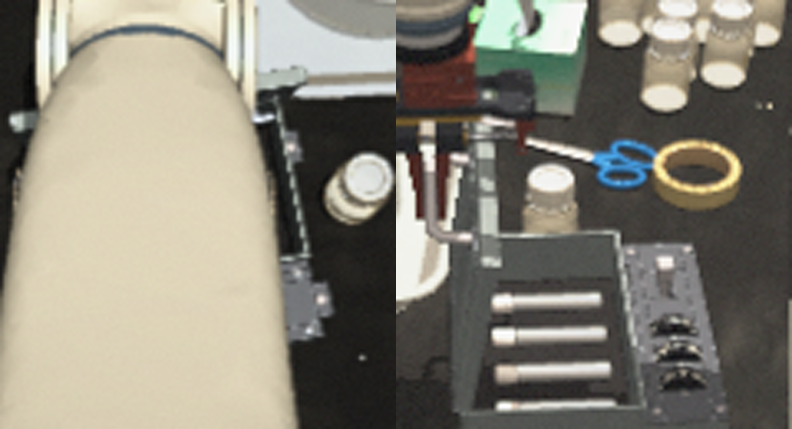

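The picture shows the lid upright at about 80° with the handle still in the fingers and the knob to the right. I'll let go with a small opening and back out upward.

```bash
python3 - <<'E'
from h import *
command_gripper(.23); print(get_grip_width(),fb())
b,z=box(); print(movel(W(b[0],b[1],z+.1),v=.08,until_force=10),fb(),box())
movel(W(b[0]-.03,b[1]+.0,z+.14),v=.2)
movel(W(b[0]-.2,b[1]+.12,z+.14),v=.3); move_pose(W(-.1,.22,.3),Q)
s=read_camera("side");t=read_camera("top");cv2.imwrite("pics/F.png",s[:,:,::-1]);print(get_time())
# numeric check on the raised handle: predicted bright bar and knob at open place
for th in (60,70,80,90):
    a=np.arctan2(.0395,-.135)-np.radians(th); hx=-.0212+.135
    P=[W(hx+.1407*np.cos(a),y,.08+.1407*np.sin(a)) for y in(-.03,0,.03)]
    p=proj("top",P); print(th,[t[int(round(v)),int(round(u))].tolist() for u,v in p])
g=s.mean(2)[176:186,290:302]; print((g>190).nonzero()[0].mean()+176,"knob row; predicted",proj("side",[W(-.09,-.055,.082),W(-.09,-.069,.082)])[:,1].round(1))
E
```

```text
0.23084354129890716 [0.1 0.1 0.3]
False [-0.1  0.3 -0.3] (array([0.12879527, 0.00078041]), np.float64(0.30013921231966534))
50.8417
60 [[43, 42, 43], [49, 52, 48], [40, 41, 41]]
70 [[36, 34, 31], [33, 32, 29], [37, 35, 32]]
80 [[196, 187, 181], [185, 175, 169], [120, 114, 110]]
90 [[35, 33, 31], [38, 39, 35], [33, 31, 29]]
178.92307692307693 knob row; predicted [181.5 178.6]
```

View pics/F.png

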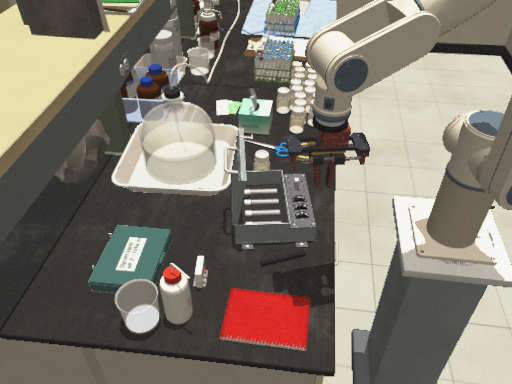

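The lid stands at about 80° (top edge near px 240,135), the knob is at its open position (row 179), the bystanders are in place and the gripper is clear.

```bash
python3 -c "
from station import *
print(job_done())"
```

```text
the job is handed in; nothing more can be done
None
```

The lock box is open and the job is handed in at about 51 s: dials at 4-7-2, bolt fully right, lid standing at about 80° and released, and the things round the box where they were.

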